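# Find the loose bearing-cap bolt of the polishing spindle and hold its cap open

## Robot

A 6-joint arm with a two-finger parallel gripper is mounted at the origin on a cart in front of the work surface, level with it; the furniture and walls round the work are solid. World frame = base frame: x ahead of the robot, y to its left, z up, the work surface at z = 0. Lengths are in mm, angles in rad, forces in N, time in s.
With the tool pointing down it reaches from about 275 to 750 mm from the base axis. Payload 10.2 kg.
Tool frame: the origin (TCP) lies on the centre line of the jaws, within the pads' length; the fingertips stand 17 mm ahead of it and the grasp point (between the pads) lies 2 mm behind it; z points along the fingers, y is the line along which they close (so a half turn about z gives the same grasp; the last joint's range is limited). The gripper opens to 85 mm and grips with 20 to 120 N. Pads are 22 mm wide; open, the fingers measure 114 mm over their backs; the gripper's body (76 mm by 85 mm) begins 54 mm behind the grasp point. The pads swing forward as they close: fully open they stand 13 mm farther back than shut.
Start: joints at [1.02, 0.313, 1.498, -0, 1.331, -0.223], TCP at [169.042, 497.047, 248.294] pointing down, gripper open.
Joint ranges: [-2.94, 2.94], [-0.97, 2.17], [0.19, 2.56], [-1.23, 4.37], [0.02, 3.11], [-2.88, 2.88]. Speed limits (rad/s): [2.39, 2.39, 3.01, 3.14, 3.14, 3.14].

## Interface

Orientations are given as a unit quaternion [w, x, y, z].
In Python, from rig import ctrl gives the robot as it stands. The module is installed in compiled form; this text tells all that it offers.
- The arm moves only by the shell command python3 -m jog 'ROWS' [FORCE]. ROWS is JSON, a list of rows, each an object with "delta_pos": the shift along the world's x, y, z in mm, a list of three; "angular": the turn, a rotation vector about the world's x, y, z in rad, a list of three; "fingers": the opening, from 0 (shut) to 1 (fully open). In form: [{"delta_pos": [tx, ty, tz], "angular": [rx, ry, rz], "fingers": fingers}, ...]. A call has 1 to 10 rows; each row is the pose to reach, as a shift and turn from the pose commanded when the call began; what a row does not reach only later rows make up. A row lasts 1/8 s, in which the tool goes at most 62.5 mm and 10.7 degrees, less where a joint would pass 70% of its speed; a pose out of reach is approached as far as the arm can. A call with a gripper value outside its range is refused whole. The fingers move at their own pace and stop on an object; FORCE is the grip in N (left out, the last holds). Time passes only in rows, so rows that repeat a pose let the fingers close. It gives the time, the measured TCP pose, the force, the opening and the grip force at its end, in the units of the state.
- ctrl.sense(): the state, without advancing time (a new reading comes with each control period).
- ctrl.capture(name): name is "side" or "top"; returns a dict with "pixels" (420x560x3 uint8, blue, green, red), "fx", "fy", "cx", "cy" (pixels), "R" (3x3) and "t" (3): a world point X has camera coordinates R X + t. Camera axes: x right, y down, z forward; pixel columns grow to the right and rows downward; lengths in mm; the calibration is good to about 2 mm. A picture is of the moment at which its call begins. There is no depth.
- ctrl.finish_job(): hands the job in; it is judged then, once.
The state is a dict: "time_s": time; "joints": joint angles; "dq": joint speeds; "tau": joint torques, N m; "eef_pos": TCP position; "ee_rot": TCP orientation; "force": force on the tool from outside, world axes, zero at the start; "wrist_torque": the same for the moment, N m; "grip_width": opening from 0.0 (shut) to 1.0 (fully open); "grip_force": force on a finger pad.
Only numpy, scipy, OpenCV 4.12 (cv2) and the standard library are available. Lean on these libraries where they do the work, as an engineer would, in place of code of your own. Each camera call takes 0.05 s, during which the arm holds its last target. There are 200 camera calls.

## Task

The three-bearing polishing spindle rattles. Turn the speed dial on its motor to the long stop mark so that it cannot start, then tap the three bearing-cap bolts from above with the fingertips, one after the other from left to right, to find the loose one that gives way. Lift the hinged cap of that bolt well open (some 45 degrees) and finish while still holding it up, with the dial left at stop and the things lying round the spindle left alone.

Things in the scene. Friction and masses are not known exactly. Their poses are not given: they have to be found in the camera images.
- spindle: polishing spindle fixed to the bench: bed 130x460x12 mm, shaft along its y at z=0.058. Origin at bench height, x away from the robot, y left, z up. In this frame the bolts stand at x=-0.034, y=0.130, 0.030, -0.070, the cap hinges at x=0.042, z=0.058, the dial's axis at x=0, y=-0.192; its drive box spans y=-0.151 to -0.233, top z=0.115; bristle wheel at the left end, to y=0.225, 70 mm across
- speed_knob (a joint): angle of the speed dial's knob, rad, about the vertical, growing anticlockwise from above; 0 = white pointer at the long stop mark (on the dial's far, spindle +x, side); other marks every 0.3 rad; starts 0.6 to 1.3, range -2.4 to 2.4. Stiff (0.05 N m), stays where left. Stop means within 0.1 rad
- knob_grip (a point): middle of the top of the black bar knob, on its axis, 142 mm above the bench. The bar below it is 43 mm long (pointer line along it), 12 mm wide and 20 mm deep, above a round skirt 47 mm across. Its x axis is along the bar towards the pointer.
- bolt_left: left cap bolt, upright: hexagon head 20 mm across flats (two flats face the spindle's +y and -y), 16 mm tall, over a flange 28 mm wide, 3 mm thick. Origin: middle of the head's top, 95 mm above the bench; z up along the bolt. Captive in its cap. All three look alike; one, another each start, is loose: pushed it gives 4 mm on a spring (1 to 3 N), then is hard. Tight ones give under 1 mm
- bolt_middle: middle cap bolt, as the left one, 100 mm to the right of it
- bolt_right: right cap bolt, next to the motor, as the left one, 200 mm to the right of it
- cap_left: hinged cap of the left bearing, a grey arch with a bolt lug 38 mm wide, 14 mm thick in front. Origin on the hinge axis (spindle's y) at the rear, 76 mm behind the bolt and 37 mm below its top. Swings up and back (positive about y); tilt of its z = opening, 0 to 1.15 rad. 0.32 kg with bolt; can be lifted by the bolt's head, falls shut when let go. Caps with tight bolts stay locked (under 0.06 rad)
- cap_middle: hinged cap of the middle bearing, as the left one
- cap_right: hinged cap of the right bearing, as the left one
- spanner: small open-ended spanner, 133 x 25 x 8 mm, lying loose in front of the spindle; to be left alone
- felt_wheel: white felt wheel, 60 mm across and 14 mm thick, lying loose in front of the spindle; to be left alone
- tin_small: small round tin, 50 mm across and 28 mm tall, standing loose behind the spindle; to be left alone
- oil_bottle: oil bottle, 44 mm across and 115 mm tall, standing loose behind the spindle's left bearing; to be left alone

How it is judged:
By the outcome, as a careful person would: the job done as asked, in the order asked, and still so for the second after the job is handed in, while the arm keeps its last pose, push and grip.
It also fails if it takes over 58 s, if anything falls off the work surface, if the arm or the gripper's body presses on something with over 40 N, if the wrist force passes 120 N, or if a joint passes its speed limit or range.

## Working session

There is one attempt and no reset: what is moved stays moved. The work goes in short steps, Python scripts to look and compute and a shell command to move; the robot and the scene stay as the last step left them, time stands still between calls to the robot, and variables do not carry over. Pictures are saved under pics/ and viewed, at most 10 in all, crops included, and the job is handed in when it is done.

```bash
mkdir -p pics; cat > h.py <<'E'
import numpy as np, cv2
from rig import ctrl
def ray(c,u,v,z):
    R=np.array(c["R"]);t=np.array(c["t"]).ravel()
    d=R.T@np.array([(u-c["cx"])/c["fx"],(v-c["cy"])/c["fy"],1]);o=-R.T@t
    return o+d*(z-o[2])/d[2]
def proj(c,X):
    p=np.array(c["R"])@np.array(X,float)+np.array(c["t"]).ravel()
    return np.array([c["fx"]*p[0]/p[2]+c["cx"],c["fy"]*p[1]/p[2]+c["cy"]])
E
python3 - <<'E'
from h import *
for n in ("top","side"):
    c=ctrl.capture(n); cv2.imwrite(f"pics/{n}0.png",c["pixels"])
    R=np.array(c["R"]);print(n,c["fx"],-R.T@np.array(c["t"]).ravel(),R.round(2).tolist())
s=ctrl.sense();print(s["ee_rot"],s["time_s"],s["force"])
E
```

```text
top 495.6066780763707 [416.54524696   3.64006554 960.60434116] [[-0.01, -1.0, 0.01], [-0.99, 0.01, -0.11], [0.11, -0.01, -0.99]]
side 526.2572946564163 [ 386.59254439 -804.98988296  767.44510854] [[0.99, -0.14, -0.0], [-0.09, -0.61, -0.79], [0.11, 0.78, -0.62]]
[-2.03357141e-04  1.63177396e-01  9.86596590e-01 -5.14211874e-04] 0.1 [-0.9968506  -0.44046186  0.69264437]
```

View pics/top0.png

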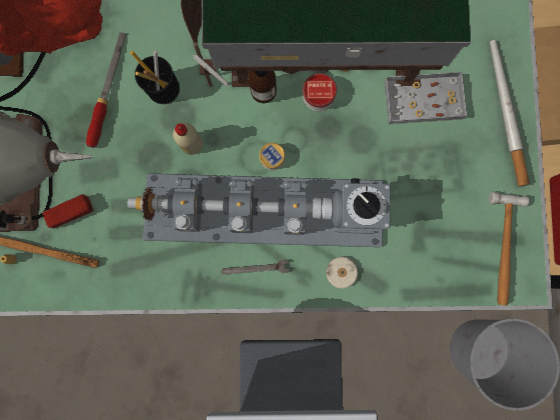

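View pics/side0.png

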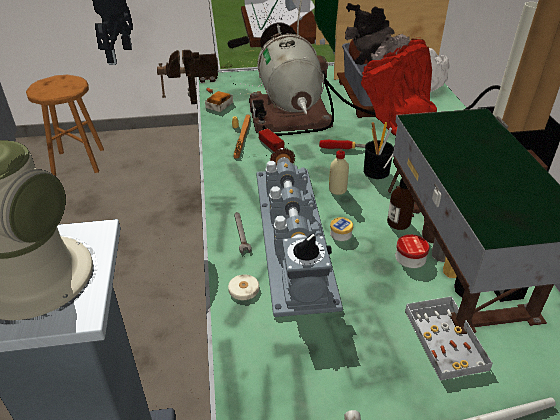

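The top view shows the bolts near (183,222), (239,223) and (295,225), and the knob near (367,206). The side view shows the same row running away from the camera, with the knob at (307,247). I'll zoom in next.

```bash
python3 - <<'E'
from h import *
t=cv2.imread("pics/top0.png");s=cv2.imread("pics/side0.png")
a=cv2.resize(t[165:255,135:400],None,fx=3,fy=3,interpolation=cv2.INTER_CUBIC)
b=cv2.resize(s[145:275,240:340],None,fx=2.5,fy=2.5,interpolation=cv2.INTER_CUBIC)
k=cv2.resize(t[175:235,335:395],None,fx=5,fy=5,interpolation=cv2.INTER_CUBIC)
o=np.zeros((600,800,3),np.uint8);o[:270,:795]=a;o[272:597,:250]=b;o[280:580,300:600]=k
cv2.imwrite("pics/z.png",o)
E
```

```text
(no output)
```

View pics/z.png

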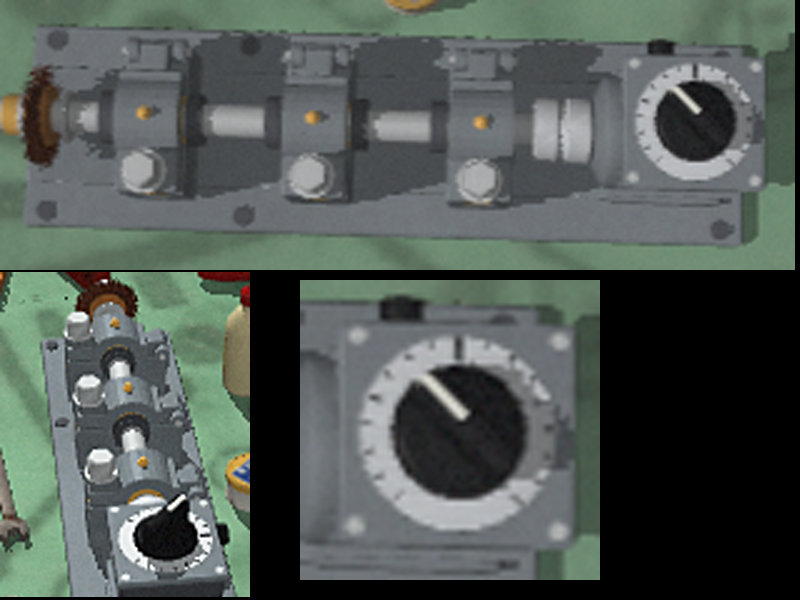

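The zoomed view puts the bolt tops at about (182.3,221), (238.7,222.7) and (294.7,224.3), and the dial centre at about (367.4,205). The pointer sits about 0.85 rad anticlockwise of the long mark.

```bash
cat >> h.py <<'E'
S=lambda y: y
def fit():
    from scipy.optimize import least_squares
    import json
    T,Sd=[json.load(open(f"{n}.json")) for n in("top","side")]
    sx,sy=240,145
    obs=[(T,[-34,130,95],(182.3,221)),(T,[-34,30,95],(238.7,222.7)),(T,[-34,-70,95],(294.7,224.3)),
     (T,[0,-192,118],(367.4,205.3)),
     (Sd,[-34,130,95],(240+79/2.5,145+(316-272)/2.5)),(Sd,[-34,30,95],(240+88/2.5,145+(379-272)/2.5)),(Sd,[-34,-70,95],(240+100/2.5,145+(455-272)/2.5))]
    def W(p,l):
        c,s=np.cos(p[2]),np.sin(p[2]);return np.array([p[0]+c*l[0]-s*l[1],p[1]+s*l[0]+c*l[1],l[2]])
    f=lambda p:np.concatenate([proj(c,W(p,l))-o for c,l,o in obs])
    r=least_squares(f,[420,0,0.],x_scale=[1,1,.01]);return r.x,r.fun.round(1),W
E
python3 - <<'E'
from h import *
import json
for n in("top","side"):
    c=ctrl.capture(n);json.dump({k:np.array(c[k]).tolist() for k in("fx","fy","cx","cy","R","t")},open(n+".json","w"))
p,r,W=fit();print(p,r.reshape(-1,2).tolist())
for l in([-34,130,95],[-34,30,95],[-34,-70,95],[0,-192,142]):print(W(p,l).round(1))
T=json.load(open("top.json"))
f=lambda u,v:ray(T,335+(u-300)/5,175+(v-280)/5,142)
a,b=f(467,417),f(420,375);d=b-a;print(a,b,np.arctan2(d[1],d[0])-p[2])
E
```

```text
[ 5.33688178e+02  5.95625643e+01 -4.14093621e-02] [[-1.1, -0.4], [-0.4, -0.3], [0.7, -0.2], [-0.2, 0.1], [-0.6, 0.4], [-0.1, 1.2], [-0.2, 0.6]]
[505.1 190.9  95. ]
[501.   90.9  95. ]
[496.8  -9.   95. ]
[ 525.7 -132.3  142. ]
[ 527.61569653 -130.60132844  142.        ] [ 541.93389008 -115.25104853  142.        ] 0.8615808125404643
```

```bash
python3 -m jog '[{"delta_pos":[60,-100,0],"angular":[0,0,-0.4],"fingers":0.5},{"delta_pos":[120,-200,0],"angular":[0,0,-0.8],"fingers":0.5},{"delta_pos":[180,-315,0],"angular":[0,0,-1.1],"fingers":0.5},{"delta_pos":[180,-315,0],"angular":[0,0,-1.1],"fingers":0.5},{"delta_pos":[180,-315,0],"angular":[0,0,-1.1],"fingers":0.5},{"delta_pos":[180,-315,0],"angular":[0,0,-1.1],"fingers":0.5},{"delta_pos":[180,-315,0],"angular":[0,0,-1.1],"fingers":0.5}]' 40
```

```text
time_s: 1.08
eef_pos: [350.2, 179.8, 248.2]
ee_rot: [0.0, 0.657, 0.754, -0.0]
force: [-0.1, -0.7, -1.4]
grip_width: 0.499
grip_force: 0.0
```

```bash
python3 -m jog '[{"delta_pos":[175.5,-312,-30],"angular":[0,0,-0.89],"fingers":0.5},{"delta_pos":[175.5,-312,-30],"angular":[0,0,-0.89],"fingers":0.5},{"delta_pos":[175.5,-312,-30],"angular":[0,0,-0.89],"fingers":0.5},{"delta_pos":[175.5,-312,-30],"angular":[0,0,-0.89],"fingers":0.5},{"delta_pos":[175.5,-312,-30],"angular":[0,0,-0.89],"fingers":0.5},{"delta_pos":[175.5,-312,-30],"angular":[0,0,-0.89],"fingers":0.5},{"delta_pos":[175.5,-312,-30],"angular":[0,0,-0.89],"fingers":0.5},{"delta_pos":[175.5,-312,-30],"angular":[0,0,-0.89],"fingers":0.5}]'
python3 - <<'E'
from h import *
t=ctrl.capture("top")["pixels"];s=ctrl.capture("side")["pixels"]
o=np.zeros((420,800,3),np.uint8);o[:,:400]=cv2.resize(t[140:245,310:410],(400,420));o[:,400:]=cv2.resize(s[185:290,257:357],(400,420))
cv2.imwrite("pics/k1.png",o);print(ctrl.sense()["eef_pos"],ctrl.sense()["joints"])
E
```

```text
time_s: 2.08
eef_pos: [524.4, -128.6, 218.1]
ee_rot: [-0.0, 0.916, 0.401, -0.0]
force: [-0.8, 0.1, 1.0]
grip_width: 0.504
grip_force: 0.0
[ 524.38020136 -128.46049882  218.56790342] [-4.57439329e-01  3.69556053e-01  1.49845441e+00  1.78364820e-04
  1.27349952e+00  2.87391929e-01]
```

View pics/k1.png

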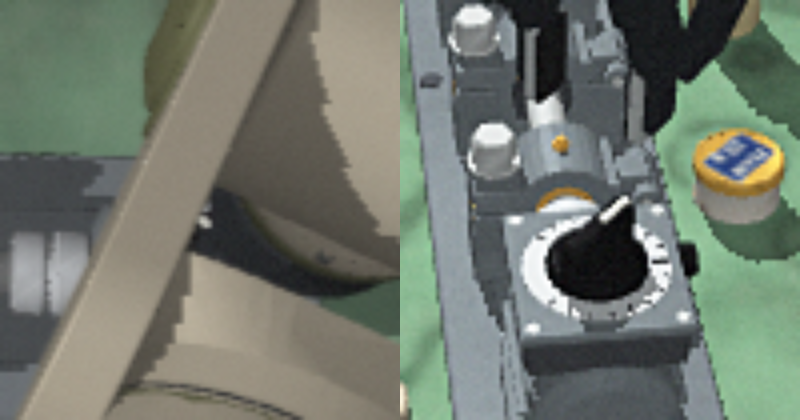

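The arm blocks the top view, but the side view shows the gripper above the clear knob. I'll descend and close.

```bash
python3 -m jog '[{"delta_pos":[0,0,-25],"angular":[0,0,0],"fingers":0.5},{"delta_pos":[0,0,-55],"angular":[0,0,0],"fingers":0.5},{"delta_pos":[0,0,-74],"angular":[0,0,0],"fingers":0.5},{"delta_pos":[0,0,-74],"angular":[0,0,0],"fingers":0.4},{"delta_pos":[0,0,-74],"angular":[0,0,0],"fingers":0},{"delta_pos":[0,0,-74],"angular":[0,0,0],"fingers":0},{"delta_pos":[0,0,-74],"angular":[0,0,0],"fingers":0},{"delta_pos":[0,0,-74],"angular":[0,0,0],"fingers":0},{"delta_pos":[0,0,-74],"angular":[0,0,0],"fingers":0}]' 40
```

```text
time_s: 3.3
eef_pos: [527.0, -131.1, 146.0]
ee_rot: [0.003, 0.916, 0.4, 0.003]
force: [12.7, -5.1, -5.3]
grip_width: 0.122
grip_force: 45.5
```

```bash
python3 -m jog '[{"delta_pos":[1,-1,0],"angular":[0,0,-0.12],"fingers":0},{"delta_pos":[1,-1,0],"angular":[0,0,-0.24],"fingers":0},{"delta_pos":[1,-1,0],"angular":[0,0,-0.36],"fingers":0},{"delta_pos":[1,-1,0],"angular":[0,0,-0.48],"fingers":0},{"delta_pos":[1,-1,0],"angular":[0,0,-0.6],"fingers":0},{"delta_pos":[1,-1,0],"angular":[0,0,-0.72],"fingers":0},{"delta_pos":[1,-1,0],"angular":[0,0,-0.8],"fingers":0},{"delta_pos":[1,-1,0],"angular":[0,0,-0.864],"fingers":0},{"delta_pos":[1,-1,0],"angular":[0,0,-0.864],"fingers":0},{"delta_pos":[1,-1,0],"angular":[0,0,-0.864],"fingers":0}]'; python3 -m jog '[{"delta_pos":[0,0,0],"angular":[0,0,0],"fingers":0},{"delta_pos":[0,0,0],"angular":[0,0,0],"fingers":0.5},{"delta_pos":[0,0,0],"angular":[0,0,0],"fingers":0.5},{"delta_pos":[0,0,0],"angular":[0,0,0],"fingers":0.5},{"delta_pos":[0,0,40],"angular":[0,0,0],"fingers":0.5},{"delta_pos":[0,0,80],"angular":[0,0,0],"fingers":0.5},{"delta_pos":[0,40,90],"angular":[0,0,0],"fingers":0.3},{"delta_pos":[-20,100,90],"angular":[0,0,0],"fingers":0},{"delta_pos":[-20,160,90],"angular":[0,0,0],"fingers":0}]'
```

```text
time_s: 4.55
eef_pos: [527.3, -131.2, 146.0]
ee_rot: [0.001, 1.0, -0.02, 0.003]
force: [7.0, -1.3, -2.2]
grip_width: 0.125
grip_force: 46.0
time_s: 5.68
eef_pos: [504.6, 30.5, 234.7]
ee_rot: [0.0, 1.0, -0.021, 0.0]
force: [1.4, -0.5, 0.5]
grip_width: 0.003
grip_force: 0.0
```

```bash
python3 -m jog '[{"delta_pos":[-1,55,0],"angular":[0,0,0],"fingers":0},{"delta_pos":[-1,110,0],"angular":[0,0,0],"fingers":0},{"delta_pos":[-1,164,0],"angular":[0,0,0],"fingers":0},{"delta_pos":[-1,164,-50],"angular":[0,0,0],"fingers":0},{"delta_pos":[-1,164,-90],"angular":[0,0,0],"fingers":0},{"delta_pos":[-1,164,-105],"angular":[0,0,0],"fingers":0},{"delta_pos":[-1,164,-105],"angular":[0,0,0],"fingers":0},{"delta_pos":[-1,164,-105],"angular":[0,0,0],"fingers":0}]'
python3 - <<'E'
from h import *
t=ctrl.capture("top")["pixels"];s=ctrl.capture("side")["pixels"]
o=np.zeros((400,800,3),np.uint8);o[:,:400]=cv2.resize(t[175:235,335:395],(400,400),interpolation=2);o[:,400:]=cv2.resize(s[130:190,240:300],(400,400),interpolation=2)
cv2.imwrite("pics/k2.png",o)
E
```

```text
time_s: 6.68
eef_pos: [505.4, 193.1, 130.9]
ee_rot: [-0.0, 1.0, -0.02, 0.001]
force: [0.1, 0.5, 0.1]
grip_width: 0.003
grip_force: 0.0
```

View pics/k2.png

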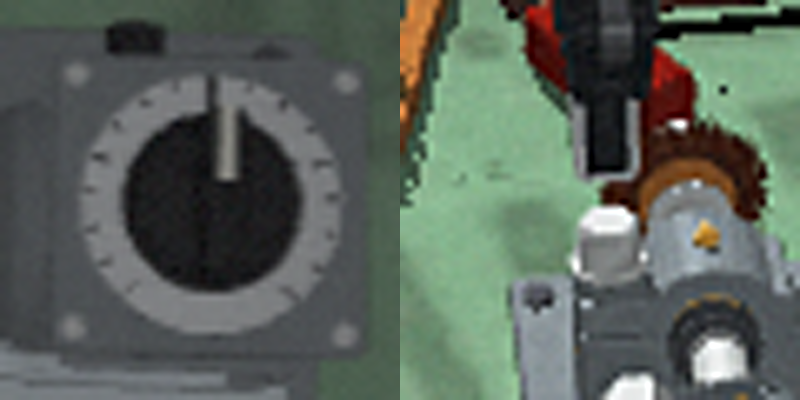

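The pointer is close to the long mark. In the left crop it runs from (229,180) to (225,105), and the mark is at x≈212. In the side crop the fingers hang above the left bolt. I'll measure the pointer angle properly.

```bash
python3 - <<'E'
from h import *
import json
p,r,W=fit()
c=ctrl.capture("top");g=c["pixels"].astype(float)
def axis(reg,w,z):
    ys,xs=np.mgrid[reg[0]:reg[1],reg[2]:reg[3]];w=np.clip(w,0,None)
    P=np.array([ray(c,x,y,z)[:2] for x,y in zip(xs.ravel(),ys.ravel())]);w=w.ravel()
    m=(w[:,None]*P).sum(0)/w.sum();C=np.cov(P.T,aweights=w+1e-9);e,v=np.linalg.eigh(C);d=v[:,1]*np.sign(v[0,1]);return m,np.arctan2(d[1],d[0])-p[2],e
g1=g.mean(2)
print(g1[186:206,362:376].astype(int))
reg=(192,203,365,374);print(axis(reg,g1[192:203,365:374]-75,142)) 
for y in range(192,202):
    w=np.clip(g1[y,364:374]-60,0,None);print(y,(w*np.arange(364,374)).sum()/w.sum(),w.sum())
E
```

```text
[[ 90  99 102  93  61  79 104  91  86  82  76  77  75  78]
 [123 121 123 111  49  74 125 121 123 118  92  95  80  80]
 [128 126 125 110  47  77 126 125 126 115  98 127 122  95]
 [125 125 124 112  52  82 127 126 126 125 127 125 125 123]
 [123 123 121 108  52  79 122 128 125 118 122 121 123 120]
 [120 121 121 107  46  50 105 135  95  75 119 123 123 121]
 [ 72  67  45  24  25  53 106 130  74  43  92 120 122 120]
 [ 24  21  27  23  24  54 101 130  75  21  54 102 119 124]
 [ 23  25  17  21  23  52 105 130  74  25  19  36  76 119]
 [ 32  22  29  27  32  50 103 132  73  24  17  25  18  60]
 [ 26  24  19  24  28  51 107 130  74  32  29  22  27  19]
 [ 29  28  17  20  24  61 116 131  73  27  28  28  22  27]
 [ 28  26  13  16  27  59 116 129  75  23  29  29  32  28]
 [ 25  25  21  26  27  64 117 131  75  22  27  26  31  26]
 [ 28  30  16  16  27  70 124 130  75  27  27  27  20  30]
 [ 24  26  25  23  25  66 120 130  74  28  22  31  23  29]
 [ 30  26  17  23  28  31  30  30  27  24  24  32  29  30]
 [ 27  27  27  16  27  32  26  32  29  25  27  27  29  27]
 [ 28  27  18  18  27  32  23  25  26  25  31  28  18  29]
 [ 31  29  18  23  32  25  30  27  30  22  23  31  30  24]]
(array([ 537.86306553, -131.84969678]), np.float64(-0.1904650979578399), array([ 3.89787248, 28.4482885 ]))
192 370.37648809523813 224.0
193 369.8493150684932 170.33333333333337
194 368.7577319587629 129.33333333333331
195 368.7692307692308 130.0
196 368.74936708860764 131.66666666666666
197 368.6845794392524 142.66666666666666
198 368.7068557919621 141.0
199 368.6591422121896 147.66666666666669
200 368.56784968684764 159.66666666666663
201 368.61147902869754 151.0
```

```bash
python3 - <<'E'
from h import *
import json
p,r,W=fit();T=json.load(open("top.json"))
for cols in((368.62,368.76),(368.5,368.9)):
    a,b=ray(T,cols[0],201,142),ray(T,cols[1],194,142);d=b-a;print(a,b,np.arctan2(d[1],d[0])-p[2])
E
python3 -m jog '[{"delta_pos":[0,-1,-8],"angular":[0,0,0],"fingers":0},{"delta_pos":[0,-1,-14],"angular":[0,0,0],"fingers":0},{"delta_pos":[0,-1,-16],"angular":[0,0,0],"fingers":0},{"delta_pos":[0,-1,-16],"angular":[0,0,0],"fingers":0}]'
```

```text
[ 529.96954272 -131.03318567  142.        ] [ 541.77598316 -131.58910242  142.        ] -0.005641775801264057
[ 529.97150824 -130.832577    142.        ] [ 541.77371768 -131.82350343  142.        ] -0.042355269367758776
time_s: 7.32
eef_pos: [504.5, 192.1, 113.1]
ee_rot: [0.0, 1.0, -0.02, -0.0]
force: [0.6, 0.2, 0.4]
grip_width: 0.001
grip_force: 0.0
```

The dial is at stop, within about 0.03 rad. Now I'll tap the left bolt.

```bash
python3 -m jog '[{"delta_pos":[0,0,-1],"angular":[0,0,0],"fingers":0},{"delta_pos":[0,0,-2],"angular":[0,0,0],"fingers":0},{"delta_pos":[0,0,-2],"angular":[0,0,0],"fingers":0}]'; python3 -m jog '[{"delta_pos":[0,0,-1],"angular":[0,0,0],"fingers":0},{"delta_pos":[0,0,-2],"angular":[0,0,0],"fingers":0},{"delta_pos":[0,0,-2],"angular":[0,0,0],"fingers":0}]'
```

```text
time_s: 7.7
eef_pos: [504.7, 192.1, 111.8]
ee_rot: [-0.0, 1.0, -0.02, 0.0]
force: [-2.4, -0.8, 4.5]
grip_width: 0.0
grip_force: 2.5
time_s: 8.07
eef_pos: [504.9, 192.1, 111.6]
ee_rot: [-0.0, 1.0, -0.02, 0.001]
force: [-7.4, -1.4, 21.2]
grip_width: -0.003
grip_force: 10.8
```

The left bolt is tight. Next is the middle one.

```bash
python3 -m jog '[{"delta_pos":[0,0,22],"angular":[0,0,0],"fingers":0},{"delta_pos":[-4,-50,25],"angular":[0,0,0],"fingers":0},{"delta_pos":[-4,-100,25],"angular":[0,0,0],"fingers":0},{"delta_pos":[-4,-100,16],"angular":[0,0,0],"fingers":0},{"delta_pos":[-4,-100,8],"angular":[0,0,0],"fingers":0},{"delta_pos":[-4,-100,4],"angular":[0,0,0],"fingers":0},{"delta_pos":[-4,-100,2],"angular":[0,0,0],"fingers":0},{"delta_pos":[-4,-100,1],"angular":[0,0,0],"fingers":0},{"delta_pos":[-4,-100,0],"angular":[0,0,0],"fingers":0},{"delta_pos":[-4,-100,0],"angular":[0,0,0],"fingers":0}]'
```

```text
time_s: 9.32
eef_pos: [500.7, 93.0, 111.6]
ee_rot: [-0.0, 1.0, -0.019, 0.001]
force: [-9.3, 0.8, 24.1]
grip_width: -0.004
grip_force: 12.3
```

The middle bolt is tight too. Now the right one.

```bash
python3 -m jog '[{"delta_pos":[0,0,22],"angular":[0,0,0],"fingers":0},{"delta_pos":[-4,-50,25],"angular":[0,0,0],"fingers":0},{"delta_pos":[-4,-100,25],"angular":[0,0,0],"fingers":0},{"delta_pos":[-4,-100,16],"angular":[0,0,0],"fingers":0},{"delta_pos":[-4,-100,8],"angular":[0,0,0],"fingers":0},{"delta_pos":[-4,-100,4],"angular":[0,0,0],"fingers":0},{"delta_pos":[-4,-100,2],"angular":[0,0,0],"fingers":0},{"delta_pos":[-4,-100,0],"angular":[0,0,0],"fingers":0},{"delta_pos":[-4,-100,-3],"angular":[0,0,0],"fingers":0},{"delta_pos":[-4,-100,-3],"angular":[0,0,0],"fingers":0}]'
```

```text
time_s: 10.58
eef_pos: [496.8, -7.6, 107.7]
ee_rot: [-0.0, 1.0, -0.02, 0.0]
force: [-6.0, 3.3, 15.8]
grip_width: 0.002
grip_force: 7.9
```

The right bolt gave 4 mm and then went hard, so it is the loose one. I'll grip its head.

```bash
python3 -m jog '[{"delta_pos":[0,0,22],"angular":[0,0,0],"fingers":0},{"delta_pos":[0,-1,30],"angular":[0,0,0],"fingers":0.5},{"delta_pos":[0,-1,30],"angular":[0,0,0],"fingers":0.5},{"delta_pos":[0,-1,30],"angular":[0,0,0],"fingers":0.5},{"delta_pos":[0,-1,15],"angular":[0,0,0],"fingers":0.5},{"delta_pos":[0,-1,0],"angular":[0,0,0],"fingers":0.5},{"delta_pos":[0,-1,-8],"angular":[0,0,0],"fingers":0.5},{"delta_pos":[0,-1,-8],"angular":[0,0,0],"fingers":0.5}]' 80; python3 -m jog '[{"delta_pos":[0,0,0],"angular":[0,0,0],"fingers":0},{"delta_pos":[0,0,0],"angular":[0,0,0],"fingers":0},{"delta_pos":[0,0,0],"angular":[0,0,0],"fingers":0},{"delta_pos":[0,0,0],"angular":[0,0,0],"fingers":0},{"delta_pos":[0,0,0],"angular":[0,0,0],"fingers":0}]'
python3 -c "
from h import *
s=ctrl.sense();print(s['joints'],s['force'])
t=ctrl.capture('top')['pixels'];s=ctrl.capture('side')['pixels']
o=np.hstack([cv2.resize(t[130:250,230:350],(400,400)),cv2.resize(s[110:270,220:380],(400,400))]);cv2.imwrite('pics/g.png',o)"
```

```text
time_s: 11.58
eef_pos: [496.2, -8.9, 97.5]
ee_rot: [-0.0, 1.0, -0.02, -0.001]
force: [0.2, 0.6, 0.5]
grip_width: 0.503
grip_force: 0.0
time_s: 12.2
eef_pos: [496.8, -8.3, 98.7]
ee_rot: [-0.001, 1.0, -0.02, 0.0]
force: [0.3, 5.8, 1.0]
grip_width: 0.205
grip_force: 78.5
[-2.53619940e-01  4.28997942e-01  1.76415551e+00  1.55729204e-03
  9.47790409e-01  1.35658135e+00] [0.3261584  5.806201   1.01002574]
```

View pics/g.png

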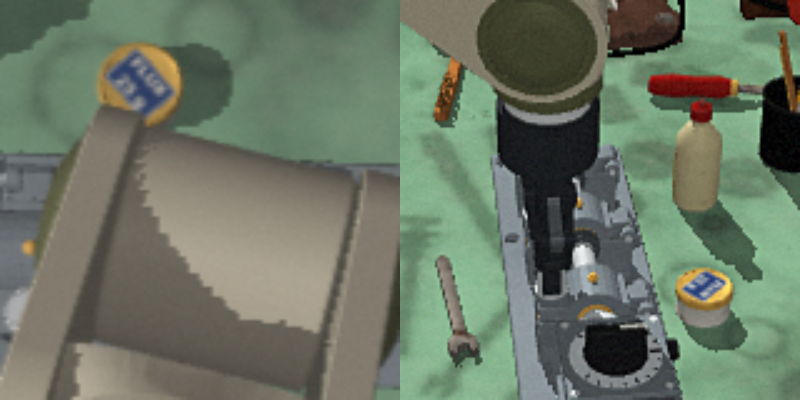

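The head is held, at width 0.205 (about 19 mm). Before swinging the cap I'll check the room behind it, meaning the wrist height and the green-topped case.

```bash
python3 - <<'E'
from h import *
import json
from scipy.optimize import least_squares
T,S=[json.load(open(n+".json")) for n in("top","side")]
def tri(a,b):
    r=least_squares(lambda X:np.r_[proj(T,X)-a,proj(S,X)-b],[650,0,150.]);return r.x.round(),r.fun.round(1)
print("far top",tri((204,42),(396,115)));print("near top",tri((467,42),(536,252)));print("near bot",tri((467,68),(541,297)))
print("bottle",tri((181,129),(340,154)))
print("tin_small",[ray(T,272,155,28).round()])
for z in range(200,420,30):print(z,proj(S,[497,-8,z]).round())
E
```

```text
far top (array([765., 130., 231.]), array([-0.1,  0.8,  1. , -0.4]))
near top (array([ 815., -293.,  207.]), array([  3.9, -23.5, -21.1,   9.4]))
near bot (array([ 820., -322.,  133.]), array([  4.8, -31.3, -26.5,  11.1]))
bottle (array([667., 192., 103.]), array([-0. ,  0.2,  0.2, -0.1]))
tin_small [array([637.,  33.,  28.])]
200 [280. 175.]
230 [279. 162.]
260 [279. 148.]
290 [279. 134.]
320 [279. 119.]
350 [279. 103.]
380 [279.  86.]
410 [279.  69.]
```

There is room: the case front is at x≈765 mm and the wrist stays below about 720. I'll start the swing about the hinge.

```bash
python3 -m jog '[{"delta_pos":[3,0,5.5],"angular":[0.003,0.075,0],"fingers":0},{"delta_pos":[6.8,-0.3,10.9],"angular":[0.006,0.15,0],"fingers":0},{"delta_pos":[11,-0.4,16],"angular":[0.009,0.225,0],"fingers":0},{"delta_pos":[15.2,-0.6,20.7],"angular":[0.012,0.3,0],"fingers":0},{"delta_pos":[15.2,-0.6,20.7],"angular":[0.012,0.3,0],"fingers":0},{"delta_pos":[15.2,-0.6,20.7],"angular":[0.012,0.3,0],"fingers":0}]' 90
python3 -c "
from h import *
print(ctrl.sense()['joints'])"
```

```text
time_s: 13.05
eef_pos: [511.6, -8.9, 119.1]
ee_rot: [-0.004, 0.989, -0.02, -0.15]
force: [-1.8, 5.7, 1.6]
grip_width: 0.199
grip_force: 91.4
[-0.22166634  0.57559666  1.48891512 -0.05345692  1.37327911  1.40745395]
```

```bash
python3 -m jog '[{"delta_pos":[4.8,-0.2,4.3],"angular":[0.003,0.075,0],"fingers":0},{"delta_pos":[9.8,-0.4,8.4],"angular":[0.006,0.15,0],"fingers":0},{"delta_pos":[15.2,-0.6,12],"angular":[0.009,0.225,0],"fingers":0},{"delta_pos":[20.7,-0.8,15.2],"angular":[0.012,0.3,0],"fingers":0},{"delta_pos":[24.5,-1,17.1],"angular":[0.014,0.35,0],"fingers":0},{"delta_pos":[32.5,-1.3,20.4],"angular":[0.017,0.42,0],"fingers":0},{"delta_pos":[40.7,-1.7,22.8],"angular":[0.019,0.48,0],"fingers":0},{"delta_pos":[40.7,-1.7,22.8],"angular":[0.019,0.48,0],"fingers":0},{"delta_pos":[40.7,-1.7,22.8],"angular":[0.019,0.48,0],"fingers":0},{"delta_pos":[40.7,-1.7,22.8],"angular":[0.019,0.48,0],"fingers":0}]'
python3 -c "
from h import *
t=ctrl.capture('top')['pixels'];s=ctrl.capture('side')['pixels']
o=np.hstack([cv2.resize(t[60:290,140:400],(400,400)),cv2.resize(s[110:270,220:380],(400,400))]);cv2.imwrite('pics/f.png',o)"
```

```text
time_s: 14.3
eef_pos: [551.5, -10.5, 143.0]
ee_rot: [-0.008, 0.924, -0.018, -0.382]
force: [-7.0, 6.2, 7.5]
grip_width: 0.202
grip_force: 91.3
```

View pics/f.png

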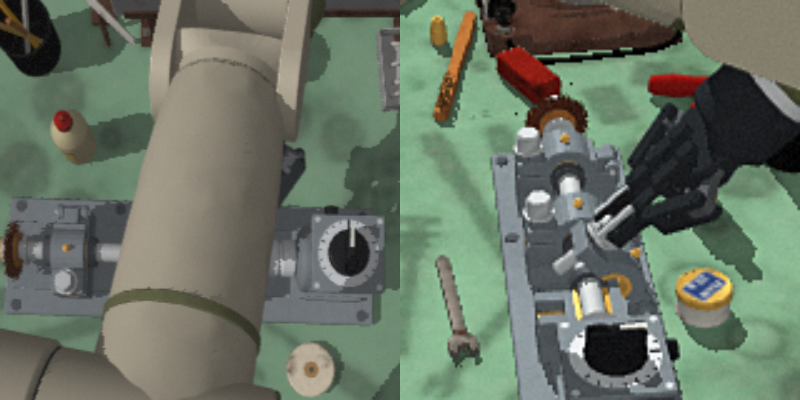

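The right cap stands about 0.8 rad open in the grip (side crop near (585,240)). The knob pointer is at the stop mark, and the spanner, felt wheel, tin and bottle are where they were. I'll hand the job in.

```bash
python3 -c "
from rig import ctrl
print(ctrl.finish_job())"
```

```text
the job is handed in; nothing more can be done
None
```

The job is handed in: I set the dial to stop, tapped the bolts left to right, found the right one loose, and am holding its cap open at about 0.8 rad (some 46 degrees), with the loose items left alone.

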